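Dose one tablet from the plunger dispenser into the dosing cup

ROBOT

A 6-joint arm with a two-finger parallel gripper is mounted at the origin on the work surface. World frame = base frame: x ahead of the robot, y to its left, z up, the work surface at z = 0. Lengths are in m, angles in rad, forces in N, time in s.
With the tool pointing down it reaches from about 0.3 to 0.85 m from the base axis. Payload 5.4 kg.
Tool frame: the origin (TCP) lies at the very end of the fingers, on their centre line; the grasp point (between the pads) lies 19 mm behind it (tcp_to_grasp is the distance from the TCP to the grasp point, in m); z points along the fingers, y is the direction in which the jaws open and shut (so a half turn about z gives the same grasp; the last joint's range is limited). The gripper opens to 85 mm and grips with 20 to 120 N. Pads are 22 mm wide; open, the fingers measure 114 mm over their backs; the gripper's body (76 mm by 85 mm) begins 54 mm behind the grasp point. The pads swing forward as they close: fully open they stand 13 mm farther back than shut.
Start: joints at [0.963, 0.158, 1.597, -0, 1.386, -0.21], TCP at [0.223, 0.53, 0.231] pointing down, gripper open.
Joint ranges: [-2.91, 2.91], [-0.94, 2.29], [0.18, 2.7], [-1.29, 4.43], [0.17, 2.64], [-3, 3]. Speed limits (rad/s): [2.57, 2.57, 3.14, 3.14, 3.14, 3.14].

INTERFACE

Orientations are given as a unit quaternion [w, x, y, z].
In Python, from workcell import state, read_camera, calibration, job_done, tcp_to_grasp gives the robot as it stands.
- The arm moves only by the shell command python3 -m crank 'ROWS' [FORCE]. ROWS is JSON, a list of rows, each an object with "jaw": the gripper command: -1 is shut, 1 is fully open, values between are in proportion; "xyz": the shift along the tool's x, y, z in m, a list of three; "roll": the turn about the tool's z in degrees. In form: [{"jaw": jaw, "xyz": [tx, ty, tz], "roll": roll}, ...]. A call has 1 to 10 rows; each row shifts and turns the pose as measured when the row begins, along the tool's axes as they then stand; what a row does not reach is not made up. A row lasts 1/10 s, in which the tool goes at most 50 mm and 8.59 degrees, less where a joint would pass 70% of its speed; a pose out of reach is approached as far as the arm can. A call with a gripper value outside its range is refused whole. The fingers move at their own pace and stop on an object; FORCE is the grip in N (left out, the last holds). Time passes only in rows, so rows that do not move let the fingers close. It gives the time, the measured TCP pose, the force and the opening at its end, in the units of the state.
- state(): the state, without advancing time (a new reading comes with each control period).
- read_camera(name): name is "side" or "top" or "wrist"; returns (picture, depth): 420x560x3 uint8, red, green, blue; 420x560 float32, m along the optical axis (not along the pixel's ray), 0 where there is no reading.
- calibration(name): a dict with "camera_matrix" (3x3 intrinsics, pixels), "dist_coeffs" ([k1, k2, p1, p2, k3] as OpenCV has them; the pictures are not rectified), "R" (3x3) and "t" (3): a world point X has camera coordinates R X + t. Camera axes: x right, y down, z forward; pixel columns grow to the right and rows downward; lengths in m; the calibration is good to about 2 mm. A picture is of the moment at which its call begins: read the wrist's pose just before it. calibration takes no time and is no camera call; for the wrist camera it gives the pose at the moment of the call.
- job_done(): hands the job in, once; it reports no verdict.
The state is a dict: "time_s": time; "q": joint angles; "qd": joint speeds; "joint_efforts": joint torques, N m; "eef_pos": TCP position; "ee_rot": TCP orientation; "contact_force": force on the tool from outside, world axes, zero at the start; "wrist_torque": the same for the moment, N m; "finger_gap": finger opening in m.
Only numpy, scipy, OpenCV 4.12 (cv2) and the standard library are available. Lean on these libraries where they do the work, as an engineer would, in place of code of your own. Each camera call takes 0.05 s, during which the arm holds its last target.

TASK

Stand the dosing cup upright on the bench, centred under the spout of the tablet dispenser, and let go of it. Then press the dispenser's blue button down once, all the way until the plunger bottoms on its stop, hold it there for about a second, and let it come fully back up, so that exactly one tablet lies in the cup. Press firmly but do not lean on the dispenser (never more than 25 N), leave the cup with its tablet under the spout, and do not disturb the bottle, tub and beaker.

Things in the scene. Friction and masses are not known exactly. Their poses are not given: they have to be found in the camera images.
- dispenser: Grey bench-top tablet dispenser, fixed. Origin on the bench; front (spout side) looks to its -x. Housing x = 0 to +85 mm, 74 wide, top 145 above bench, on a foot plate x = -30 to +100, 100 wide, 12 high. A nose 41 mm wide (underside 74, top 94 above bench) reaches to x = -112 and ends in the spout; under it, ahead of the foot plate, the bench is free. Blue push button above the housing.
- spout (a point): Centre of the open lower end of the spout (opening 40 x 29 mm, 66 mm above the bench), at x = -87 mm, y = 0 of the dispenser. The tablet drops out straight below it. Same axes as the dispenser.
- stem_axis (a point): On the housing's top (145 mm above bench, x = +40 mm, y = 0 of the dispenser), on the upright axis of the button: blue disc 40 mm in diameter, 14 mm thick, highest part, pressed straight down. It is screwed on to a different height each time: with the plunger up its flat top is anywhere from 184 to 208 mm above the bench and is not measured, so find it by touch.
- magazine (a point): Centre of the resting place of the lowest tablet, 80 mm above the bench, at the foot of a clear magazine tower 37 mm square standing on the nose at x = -30 mm of the dispenser, top 140 mm above the bench.
- plunger (a joint): How far the button with its plunger is pressed down, m: 0 up, 0.018 on its hard stop. A spring brings it back by itself; it takes about 3 N to start and 8 to 9 N just before the stop, any more only loads the stop. The tablet only drops near the end of the stroke.
- cup: Steel dosing cup, 62 mm outside diameter, 45 mm high, wall 3 mm, 0.12 kg. Origin at the centre of its underside. A straight black handle, 12 mm wide and 12 mm thick, centre line 36 mm above the underside, runs out along the cup's own -x from the wall to 125 mm from the cup's axis.
- tablet_1: Lowest tablet in the magazine (orange), the one to be dispensed: disc 26 mm in diameter, 12 mm thick, 11 g; origin at the centre of its underside.
- tablet_2: Second tablet in the stack (yellow), same size; stays in the dispenser.
- tablet_3: Third tablet (yellow), same size; stays in the dispenser.
- amber_bottle: Closed amber bottle, 56 mm in diameter, 130 mm high; bystander, origin at the centre of its underside.
- white_tub: White tub with blue cap, 64 mm in diameter, 75 mm high; bystander, origin at the centre of its underside.
- beaker: Empty glass beaker, 68 mm in diameter, 85 mm high; bystander, origin at the centre of its underside.
Mind the look-alikes: they are no part of the job. Leave any green or yellow look-alike of the cup alone.

How it is judged:
By the outcome, as a careful person would: the job done as asked, in the order asked, and still so for the second after the job is handed in, with the robot touching nothing.
It also fails if it takes over 64 s, if anything falls off the work surface, if the arm or the gripper's body presses on something with over 40 N, if the wrist force passes 120 N, or if a joint passes its speed limit or range.

## Working session

There is one attempt and no reset: what is moved stays moved. The work goes in short steps, Python scripts to look and compute and a shell command to move; the robot and the scene stay as the last step left them, time stands still between calls to the robot, and variables do not carry over. Pictures are saved under pics/ and viewed, and the job is handed in when it is done.

```bash
ls; mkdir -p pics; python3 - <<'E'
from workcell import *
import cv2
print(state(), tcp_to_grasp)
for n in ("side","top","wrist"):
    c=calibration(n); print(n,c)
    p,d=read_camera(n); cv2.imwrite(f"pics/{n}0.png",p[:,:,::-1])
    import numpy as np; np.save(f"pics/{n}0.npy",d)
E
```

```text
pics
{'time_s': 0.0, 'q': array([ 9.62880672e-01,  1.59066181e-01,  1.59824561e+00, -1.31385514e-05,
        1.38616768e+00, -2.10111156e-01]), 'qd': array([ 0.00089703,  0.00194195,  0.0005985 , -0.00072451,  0.0003619 ,
       -0.00010561]), 'joint_efforts': array([ 4.76033765e-04, -3.96000338e+01, -3.31433809e+01, -9.19894774e-05,
        8.16107233e-03, -5.58065764e-06]), 'eef_pos': array([0.22243253, 0.52958683, 0.23030056]), 'ee_rot': array([-3.69272742e-04,  1.97592067e-01,  9.80283880e-01, -8.68155711e-04]), 'contact_force': array([-0.38760983, -0.56121539,  0.70236017]), 'wrist_torque': array([0.02073042, 0.00273738, 0.02625983]), 'finger_gap': 0.08569743859789997} 0.0187
side {'camera_matrix': array([[415.85944852,   0.        , 279.15327786],
       [  0.        , 415.85944852, 209.92825578],
       [  0.        ,   0.        ,   1.        ]]), 'dist_coeffs': array([-0.1028371,  0.       ,  0.       ,  0.       ,  0.       ]), 'R': array([[ 0.93854479, -0.34467932,  0.01816183],
       [-0.24531725, -0.70315233, -0.66738014],
       [ 0.24280266,  0.62191074, -0.74449573]]
[... 284 characters left out ...]
     , 0.        , 0.        ]), 'R': array([[-0.00724614, -0.99987037, -0.01437827],
       [-0.99026465,  0.00917385, -0.1388948 ],
       [ 0.1390087 ,  0.01323184, -0.99020276]]), 't': array([0.0269743 , 0.63484474, 1.18885385])}
wrist {'camera_matrix': array([[292.51577579,   0.        , 279.00055367],
       [  0.        , 292.51577579, 214.43088378],
       [  0.        ,   0.        ,   1.        ]]), 'dist_coeffs': array([0.00459008, 0.        , 0.        , 0.        , 0.        ]), 'R': array([[ 0.38742019,  0.92190075, -0.00214721],
       [ 0.88325558, -0.3705106 ,  0.28736991],
       [ 0.26413097, -0.11322944, -0.95781727]]), 't': array([-0.57305751, -0.0371    ,  0.37982865])}
```

View pics/side0.png

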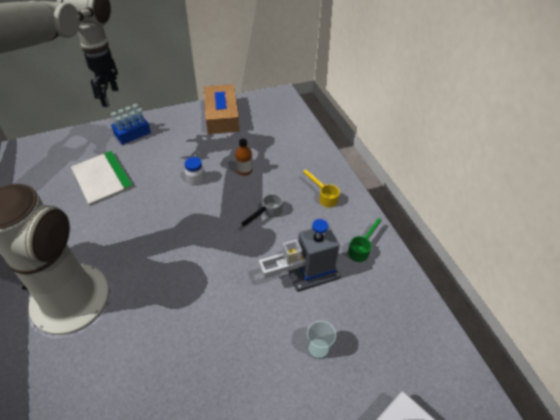

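View pics/top0.png

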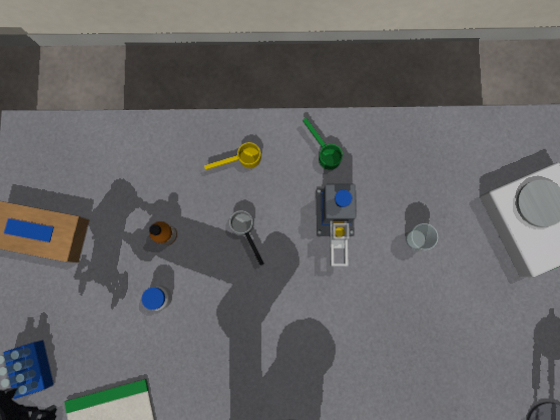

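View pics/wrist0.png

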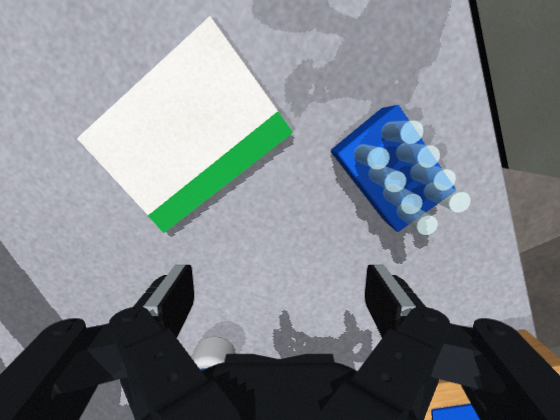

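The side view shows the cup at about (272,204), its handle running to (242,226), and the dispenser's blue button at (320,227). In the top view the steel cup is at (241,222) with the handle end at (262,264), the button at (343,198) and the spout end at (340,262). I'll measure these next.

```bash
cat > h.py <<'E'
import numpy as np, cv2
from workcell import *
def ray(name,uv,c=None):
    c=c or calibration(name)
    p=cv2.undistortPoints(np.array(uv,float).reshape(-1,1,2),c["camera_matrix"],c["dist_coeffs"]).reshape(-1,2)
    d=np.c_[p,np.ones(len(p))]@c["R"]; o=-c["R"].T@c["t"]; return o,d
def onz(name,uv,z,c=None):
    o,d=ray(name,uv,c); return o+d*((z-o[2])/d[:,2])[:,None]
def proj(name,X,c=None):
    c=c or calibration(name)
    r,_=cv2.Rodrigues(c["R"]); return cv2.projectPoints(np.array(X,float).reshape(-1,1,3),r,c["t"],c["camera_matrix"],c["dist_coeffs"])[0].reshape(-1,2)
def dep(name,d,uv,c=None):
    c=c or calibration(name); o,r=ray(name,uv,c)
    return o+r*np.array([d[int(v),int(u)] for u,v in uv])[:,None]
E
python3 - <<'E'
from h import *
for n,(x0,y0,w,h) in dict(top=(190,140,200,150),side=(220,170,160,120)).items():
    im=cv2.imread(f"pics/{n}0.png")[y0:y0+h,x0:x0+w]
    s=800//w; cv2.imwrite(f"pics/{n}0c.png",cv2.resize(im,None,fx=s,fy=s,interpolation=cv2.INTER_CUBIC))
E
```

```text
(no output)
```

View pics/top0c.png

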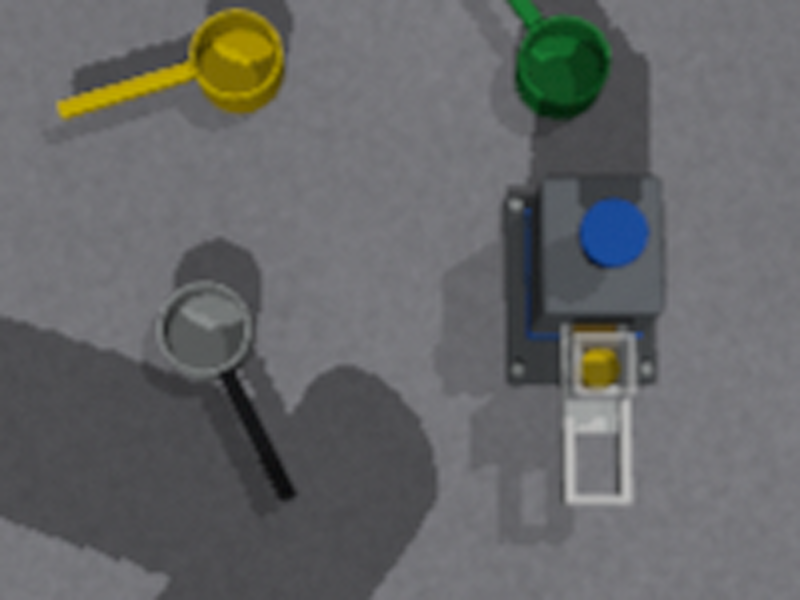

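View pics/side0c.png

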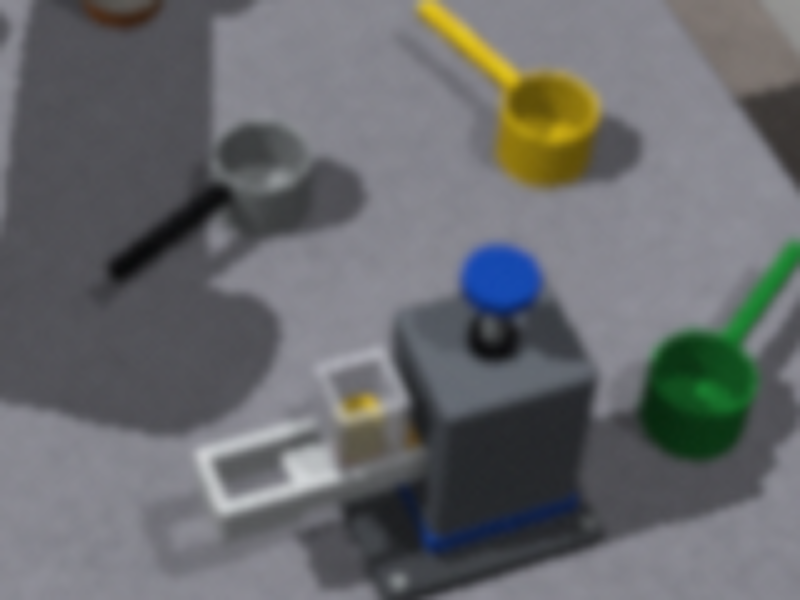

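```bash
python3 - <<'E'
from h import *
f=lambda P:[((x+.5)/4-.5+190,(y+.5)/4-.5+140) for x,y in P]
d=np.load("pics/top0.npy")
q=lambda n,P,z:print(n,onz("top",f(P),z).round(4).tolist())
q("nose end z94",[(565,502),(632,502)],.094)
q("foot LF,LB,RF",[(508,384),(505,187),(656,383)],.012)
q("house LB RB LF RF",[(542,178),(662,177),(543,313),(664,313)],.145)
im=cv2.imread("pics/top0.png").astype(int)
b,g,r=im[...,0],im[...,1],im[...,2]
m=((b>120)&(r<80)); m[:180]=0;m[215:]=0;m[:,:325]=0;m[:,360:]=0
v,u=np.nonzero(m); print("btn px",u.mean(),v.mean(),len(u))
c=np.array([[u.mean(),v.mean()]]); print("depth",dep("top",d,c)); 
s=cv2.imread("pics/side0.png").astype(int); ms=((s[...,0]>120)&(s[...,2]<80)); ms[:215]=0; ms[240:]=0; ms[:,:305]=0; ms[:,340:]=0
vs,us=np.nonzero(ms); print(us.mean(),vs.mean(),len(us)); ds=np.load("pics/side0.npy")
o1,a=ray("top",c); o2,e=ray("side",[[us.mean(),vs.mean()]])
A=np.c_[a[0],-e[0]]; t=np.linalg.lstsq(A,o2-o1,rcond=None)[0]; print("tri",o1+a[0]*t[0],o2+e[0]*t[1]); print(dep("side",ds,[(us.mean(),vs.mean())]))
# cup rim ellipse, handle
q("cup rim centre z45 (circle cr)",[(204,330)],.045)
q("cup rim edges L R T B",[(157,330),(252,328),(205,283),(205,378)],.045)
q("handle tip centre z36+6 / root",[(284,492),(233,378)],.042)
hm=(im.max(2)<40); hm[:230]=0;hm[268:]=0;hm[:,:243]=0;hm[:,265:]=0
v,u=np.nonzero(hm);print(len(u)); X=onz("top",np.c_[u,v],.042); mu=X.mean(0); _,_,V=np.linalg.svd(X-mu);print("handle",mu,V[0],np.ptp((X-mu)@V[0]),np.ptp((X-mu)@V[1]))
o=np.array([[241,222],[231,222],[343,198],[345,215]]);print(dep("top",d,o))
E
```

```text
nose end z94 [[0.5035, -0.1093, 0.094], [0.5032, -0.1508, 0.094]]
foot LF,LB,RF [[0.5852, -0.0811, 0.012], [0.7197, -0.0815, 0.012], [0.585, -0.1799, 0.012]]
house LB RB LF RF [[0.6979, -0.0949, 0.145], [0.6977, -0.1676, 0.145], [0.615, -0.0937, 0.145], [0.6144, -0.1663, 0.145]]
btn px 343.26244343891403 197.54751131221718 221
depth [[ 0.65442685 -0.13096102  0.20002545]]
319.77777777777777 225.00617283950618 162
tri [ 0.65518126 -0.13150017  0.19581219] [ 0.65380703 -0.13110846  0.195516  ]
[[ 0.65107963 -0.13582052  0.20193864]]
cup rim centre z45 (circle cr) [[0.6193, 0.12, 0.045]]
cup rim edges L R T B [[0.6196, 0.1509, 0.045], [0.6203, 0.0884, 0.045], [0.6505, 0.1194, 0.045], [0.5876, 0.1192, 0.045]]
handle tip centre z36+6 / root [[0.5131, 0.0678, 0.042], [0.5878, 0.1011, 0.042]]
131
handle [0.54904421 0.08470477 0.042     ] [-8.99914911e-01 -4.36065537e-01 -8.13346928e-30] 0.09144045385224864 0.009808519573737432
[[ 0.62483983  0.1227778   0.00424684]
 [ 0.62397463  0.14895764  0.01294408]
 [ 0.65385977 -0.13067716  0.19730698]
 [ 0.62165077 -0.14112055  0.14444358]]
```

Dispenser: the origin is at about (0.615, -0.1305) with a yaw of about -0.4°. The foot front, nose end and button agree with the given sizes. That puts the spout at (0.528, -0.130). The cup centre is (0.6195, 0.1197), with the handle pointing at 205.9°. I'll grip at r=0.105, at (0.525, 0.074).

```bash
python3 -m crank '[{"jaw":1,"xyz":[-0.04,-0.0266,0],"roll":0},{"jaw":1,"xyz":[-0.04,-0.0266,0],"roll":0},{"jaw":1,"xyz":[-0.04,-0.0266,0],"roll":0},{"jaw":1,"xyz":[-0.04,-0.0266,0],"roll":0},{"jaw":1,"xyz":[-0.04,-0.0266,0],"roll":0},{"jaw":1,"xyz":[-0.04,-0.0266,0],"roll":0},{"jaw":1,"xyz":[-0.04,-0.0266,0],"roll":0},{"jaw":1,"xyz":[-0.04,-0.0266,0],"roll":0},{"jaw":1,"xyz":[-0.04,-0.0266,0],"roll":0},{"jaw":1,"xyz":[-0.04,-0.0266,0],"roll":0}]' 60
python3 -m crank '[{"jaw":1,"xyz":[0,0,0.01],"roll":-8.2},{"jaw":1,"xyz":[0,0,0.01],"roll":-8.2},{"jaw":1,"xyz":[0,0,0.01],"roll":-8.2},{"jaw":1,"xyz":[0,0,0.01],"roll":-8.2},{"jaw":1,"xyz":[0,0,0.01],"roll":-8.2},{"jaw":1,"xyz":[0,0,0.01],"roll":-8.2},{"jaw":1,"xyz":[0,0,0],"roll":0}]'
cat >> h.py <<'E'
from scipy.spatial.transform import Rotation as Ro
def show(tx,ty,tz,yaw=None):
    s=state(); w=s["ee_rot"]; R=Ro.from_quat([w[1],w[2],w[3],w[0]]).as_matrix()
    y=np.degrees(np.arctan2(R[1,0],R[0,0])); 
    print("t",round(s["time_s"],2),"tcp",s["eef_pos"].round(4),"yaw",y.round(2),"z",R[:,2].round(4),"F",s["contact_force"].round(2),"gap",round(s["finger_gap"],4))
    print("tool delta",(R.T@(np.array([tx,ty,tz])-s["eef_pos"])).round(4), "roll",None if yaw is None else round((y-yaw+180)%360-180,2),"q",s["q"].round(2))
E
python3 -c "
from h import *
show(.525,.0739,.10,205.85)"
```

```text
time_s: 1.15
eef_pos: [0.4938, 0.1195, 0.2276]
ee_rot: [-0.001, 0.192, 0.981, -0.001]
contact_force: [1.4, 0.6, -0.6]
finger_gap: 0.0854
time_s: 1.85
eef_pos: [0.4961, 0.1115, 0.1637]
ee_rot: [-0.003, -0.245, 0.97, -0.001]
contact_force: [-0.9, -0.0, -1.0]
finger_gap: 0.0857
t 1.85 tcp [0.4961 0.1115 0.1637] yaw -151.67 z [-0.0049 -0.0023 -1.    ] F [-0.87 -0.03 -0.97] gap 0.0857
tool delta [-0.0079 -0.0468  0.0637] roll 2.48 q [-0.02  0.05  1.85 -0.    1.24 -2.08]
```

```bash
python3 -m crank '[{"jaw":1,"xyz":[-0.004,-0.023,0.03],"roll":2.4},{"jaw":1,"xyz":[-0.004,-0.023,0.033],"roll":0},{"jaw":1,"xyz":[0,0,0],"roll":0}]'
python3 - <<'E'
from h import *
show(.525,.0739,.017,205.85)
c=calibration("wrist");p,d=read_camera("wrist");cv2.imwrite("pics/w1.png",p[:,:,::-1]);np.save("pics/w1.npy",d)
E
```

```text
time_s: 2.15
eef_pos: [0.526, 0.0737, 0.1011]
ee_rot: [-0.001, -0.219, 0.976, -0.001]
contact_force: [-0.9, -0.5, 0.2]
finger_gap: 0.0854
t 2.15 tcp [0.526  0.0737 0.1011] yaw -154.69 z [-8.0e-04 -2.1e-03 -1.0e+00] F [-0.86 -0.5   0.18] gap 0.0854
tool delta [0.0007 0.0008 0.0841] roll -0.54 q [-0.09  0.19  1.84 -0.    1.12 -2.1 ]
```

View pics/w1.png

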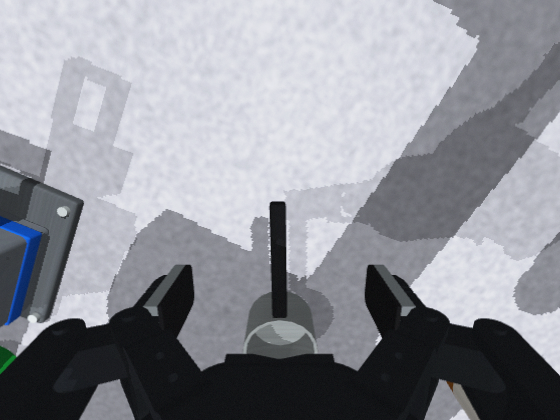

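The wrist view shows the black handle at column 279, upright and midway between the fingers. I'll descend and grip.

```bash
python3 -m crank '[{"jaw":1,"xyz":[0.001,0.001,0.04],"roll":-0.5},{"jaw":1,"xyz":[0,0,0.03],"roll":0},{"jaw":1,"xyz":[0,0,0.013],"roll":0},{"jaw":1,"xyz":[0,0,0],"roll":0}]'
python3 -c "
from h import *
show(.525,.0739,.017,205.85)"
```

```text
time_s: 2.6
eef_pos: [0.531, 0.0768, 0.0261]
ee_rot: [0.007, -0.221, 0.975, -0.002]
contact_force: [-0.8, -0.2, 0.4]
finger_gap: 0.0855
t 2.6 tcp [0.531  0.0768 0.0261] yaw -154.47 z [ 0.0141 -0.0016 -0.9999] F [-0.79 -0.23  0.4 ] gap 0.0855
tool delta [0.0068 0.     0.009 ] roll -0.32 q [-0.08  0.31  1.86 -0.    0.95 -2.1 ]
```

```bash
python3 -m crank '[{"jaw":1,"xyz":[0.0065,0,0.006],"roll":0},{"jaw":1,"xyz":[0,0,0.002],"roll":0},{"jaw":1,"xyz":[0,0,0],"roll":0}]'
python3 -c "
from h import *
show(.525,.0739,.017,205.85)"
```

```text
time_s: 2.9
eef_pos: [0.5279, 0.0744, 0.0222]
ee_rot: [0.01, -0.221, 0.975, -0.003]
contact_force: [-0.6, -0.3, -0.4]
finger_gap: 0.0855
t 2.9 tcp [0.5279 0.0744 0.0222] yaw -154.48 z [ 0.0211 -0.002  -0.9998] F [-0.58 -0.3  -0.36] gap 0.0855
tool delta [0.0029 0.0009 0.0051] roll -0.33 q [-0.09  0.31  1.88 -0.    0.94 -2.1 ]
```

```bash
python3 -m crank '[{"jaw":1,"xyz":[0.003,0.001,0.005],"roll":0},{"jaw":-1,"xyz":[0,0,0],"roll":0},{"jaw":-1,"xyz":[0,0,0],"roll":0},{"jaw":-1,"xyz":[0,0,0],"roll":0},{"jaw":-1,"xyz":[0,0,0],"roll":0},{"jaw":-1,"xyz":[0,0,0],"roll":0}]' 60
python3 -c "
from h import *
show(.525,.0739,.017,205.85)"
```

```text
time_s: 3.5
eef_pos: [0.5263, 0.0737, 0.019]
ee_rot: [0.012, -0.221, 0.975, -0.004]
contact_force: [0.0, -1.1, 0.0]
finger_gap: 0.0124
t 3.5 tcp [0.5263 0.0737 0.019 ] yaw -154.51 z [ 0.025  -0.0023 -0.9997] F [ 0.   -1.09  0.01] gap 0.0124
tool delta [0.0012 0.0008 0.0019] roll -0.36 q [-0.09  0.31  1.89 -0.    0.92 -2.1 ]
```

Gap is 12.4 mm, so the handle is held. I'll lift about 10 mm and check.

```bash
python3 -m crank '[{"jaw":-1,"xyz":[0,0,-0.006],"roll":0},{"jaw":-1,"xyz":[0,0,-0.006],"roll":0},{"jaw":-1,"xyz":[0,0,0],"roll":0}]' 
python3 - <<'E'
from h import *
g=np.array([.528,-.130])+0.105*np.array([-.9,-.436]); print(g)
show(g[0],g[1],.03,205.85)
for n in("side","wrist"):
    p,d=read_camera(n);
    p=p[:,:,::-1]
    if n=="side": p=cv2.resize(p[160:260,200:340],None,fx=5,fy=5,interpolation=cv2.INTER_CUBIC)
    cv2.imwrite(f"pics/{n}2.png",p)
E
```

```text
time_s: 3.8
eef_pos: [0.5252, 0.0738, 0.0313]
ee_rot: [0.011, -0.221, 0.975, -0.004]
contact_force: [-0.2, -0.1, -1.8]
finger_gap: 0.0108
[ 0.4335  -0.17578]
t 3.8 tcp [0.5252 0.0738 0.0313] yaw -154.5 z [ 0.0229 -0.0023 -0.9997] F [-0.22 -0.14 -1.83] gap 0.0108
tool delta [ 0.1902 -0.1858 -0.0002] roll -0.35 q [-0.09  0.28  1.89 -0.    0.95 -2.1 ]
```

View pics/side2.png

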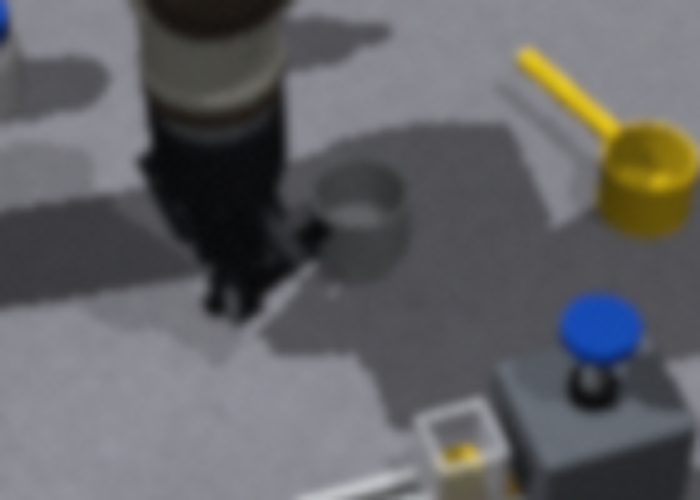

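View pics/wrist2.png

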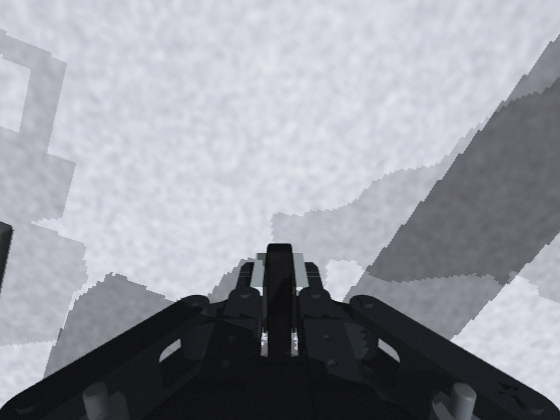

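The side view shows the cup raised and level with its shadow detached, at about (362,220) in the crop. The wrist view shows the handle held centrally. Next I carry it around the foot plate, first −x and then −y.

```bash
python3 -m crank '[{"jaw":-1,"xyz":[0.027,0.013,0],"roll":0},{"jaw":-1,"xyz":[0.027,0.013,0],"roll":0},{"jaw":-1,"xyz":[0.027,0.013,0],"roll":0},{"jaw":-1,"xyz":[0.013,-0.027,0],"roll":0},{"jaw":-1,"xyz":[0.013,-0.027,0],"roll":0},{"jaw":-1,"xyz":[0.013,-0.027,0],"roll":0},{"jaw":-1,"xyz":[0,0,0],"roll":0}]' 
python3 -c "
from h import *
show(.4348,-.176,.03,205.5)"
```

```text
time_s: 4.6
eef_pos: [0.4299, -0.0172, 0.0274]
ee_rot: [0.01, -0.222, 0.975, -0.003]
contact_force: [0.2, -0.1, -1.0]
finger_gap: 0.0107
t 4.6 tcp [ 0.4299 -0.0172  0.0274] yaw -154.3 z [ 0.0209 -0.0018 -0.9998] F [ 0.22 -0.13 -1.01] gap 0.0107
tool delta [ 0.0644 -0.1453 -0.0022] roll 0.2 q [-0.33  0.05  2.16  0.01  0.9  -2.35]
```

```bash
python3 -m crank '[{"jaw":-1,"xyz":[0.011,-0.025,-0.001],"roll":0},{"jaw":-1,"xyz":[0.011,-0.025,-0.001],"roll":0},{"jaw":-1,"xyz":[0.011,-0.025,0],"roll":0},{"jaw":-1,"xyz":[0.011,-0.025,0],"roll":0},{"jaw":-1,"xyz":[0.011,-0.025,0],"roll":0},{"jaw":-1,"xyz":[0,0,0],"roll":0},{"jaw":-1,"xyz":[0,0,0],"roll":0}]' 
python3 - <<'E'
from h import *
show(.4348,-.176,.021,205.5)
p,d=read_camera("top"); np.save("pics/top3.npy",d); cv2.imwrite("pics/top3raw.png",p[:,:,::-1])
p,d=read_camera("side");p=p[:,:,::-1]
cv2.imwrite("pics/side3.png",cv2.resize(p[200:300,220:360],None,fx=5,fy=5,interpolation=cv2.INTER_CUBIC))
im=cv2.imread("pics/top3raw.png")
cv2.imwrite("pics/top3.png",cv2.resize(im[170:300,270:430],None,fx=5,fy=4.5,interpolation=cv2.INTER_CUBIC))
E
```

```text
time_s: 5.3
eef_pos: [0.434, -0.1553, 0.0288]
ee_rot: [0.01, -0.222, 0.975, -0.002]
contact_force: [-0.6, 0.3, -1.2]
finger_gap: 0.0111
t 5.3 tcp [ 0.434  -0.1553  0.0288] yaw -154.29 z [ 1.950e-02  6.000e-04 -9.998e-01] F [-0.58  0.32 -1.17] gap 0.0111
tool delta [ 0.0084 -0.0189  0.0078] roll 0.21 q [-0.61  0.13  2.08  0.01  0.92 -2.64]
```

View pics/side3.png

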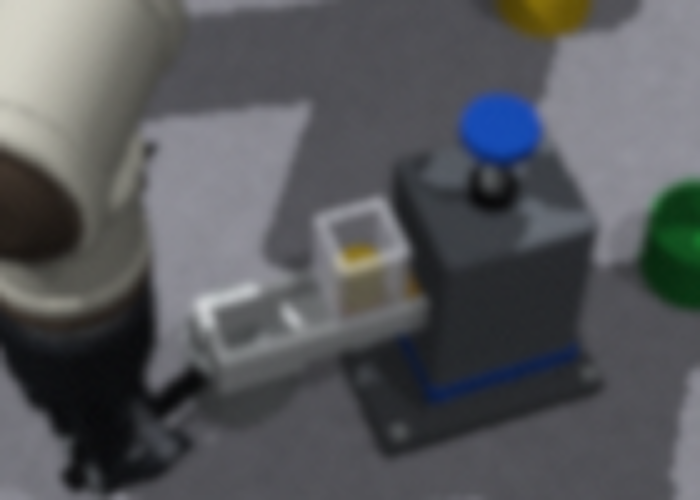

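View pics/top3.png

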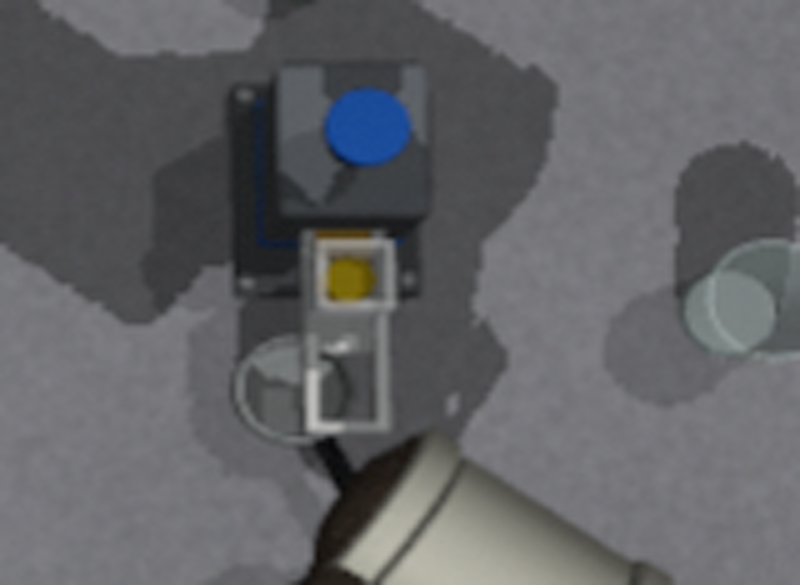

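```bash
python3 - <<'E'
from h import *
f=lambda P:[((x+.5)/5-.5+270,(y+.5)/4.5-.5+170) for x,y in P]
print(onz("top",f([(235,388),(300,334),(298,441)]),.055))
print("nose end",onz("top",f([(308,431),(388,431)]),.094))
print("nose inner",onz("top",f([(318,424),(377,424)]),.094))
E
```

```text
[[ 0.52883854 -0.07703977  0.055     ]
 [ 0.55947569 -0.11112857  0.055     ]
 [ 0.49849303 -0.10870451  0.055     ]]
nose end [[ 0.50281338 -0.11010698  0.094     ]
 [ 0.5025338  -0.14969166  0.094     ]]
nose inner [[ 0.50661772 -0.11515137  0.094     ]
 [ 0.5064094  -0.14435924  0.094     ]]
```

The measured cup centre of (0.529, -0.108) agrees with the predicted (0.527, -0.109). It needs 21 mm more in −y.

```bash
python3 -m crank '[{"jaw":-1,"xyz":[0.0045,-0.0095,0],"roll":0},{"jaw":-1,"xyz":[0.0045,-0.0095,0],"roll":0},{"jaw":-1,"xyz":[0,0,0],"roll":0}]' 
python3 -c "
from h import *
show(.4345,-.1765,.019,205.5)"
```

```text
time_s: 5.7
eef_pos: [0.4343, -0.1752, 0.0286]
ee_rot: [0.009, -0.225, 0.974, -0.002]
contact_force: [-0.7, 0.4, -1.4]
finger_gap: 0.0107
t 5.7 tcp [ 0.4343 -0.1752  0.0286] yaw -153.99 z [ 1.920e-02  8.000e-04 -9.998e-01] F [-0.72  0.39 -1.39] gap 0.0107
tool delta [ 0.0005 -0.0012  0.0096] roll 0.51 q [-0.65  0.15  2.06  0.02  0.92 -2.68]
```

```bash
python3 -m crank '[{"jaw":-1,"xyz":[0.0003,-0.001,0.004],"roll":0.5},{"jaw":-1,"xyz":[0,0,0.003],"roll":0},{"jaw":-1,"xyz":[0,0,0.001],"roll":0},{"jaw":-1,"xyz":[0,0,0],"roll":0}]' 
python3 -c "
from h import *
show(.4345,-.1765,.019,205.5)"
```

```text
time_s: 6.1
eef_pos: [0.4344, -0.1761, 0.0197]
ee_rot: [0.009, -0.22, 0.975, -0.001]
contact_force: [-0.9, 0.0, -1.5]
finger_gap: 0.011
t 6.1 tcp [ 0.4344 -0.1761  0.0197] yaw -154.57 z [ 0.0188  0.0013 -0.9998] F [-0.91  0.04 -1.52] gap 0.011
tool delta [ 0.0001 -0.0004  0.0007] roll -0.07 q [-0.65  0.17  2.06  0.02  0.9  -2.68]
```

```bash
python3 -m crank '[{"jaw":-1,"xyz":[0,0,0.001],"roll":0},{"jaw":-1,"xyz":[0,0,0],"roll":0}]' 
python3 -m crank '[{"jaw":-1,"xyz":[0,0,0.001],"roll":0},{"jaw":-1,"xyz":[0,0,0],"roll":0}]' 
python3 - <<'E'
from h import *
show(.4345,-.1765,.019,205.5)
p,d=read_camera("top"); p=p[:,:,::-1]
cv2.imwrite("pics/top4.png",cv2.resize(p[170:300,270:430],None,fx=5,fy=4.5,interpolation=cv2.INTER_CUBIC))
p,d=read_camera("side");p=p[:,:,::-1]
cv2.imwrite("pics/side4.png",cv2.resize(p[200:300,220:360],None,fx=5,fy=5,interpolation=cv2.INTER_CUBIC))
E
```

```text
time_s: 6.3
eef_pos: [0.4346, -0.1763, 0.0191]
ee_rot: [0.009, -0.22, 0.975, -0.002]
contact_force: [-2.6, 1.1, 1.5]
finger_gap: 0.0107
time_s: 6.5
eef_pos: [0.4348, -0.1765, 0.0187]
ee_rot: [0.009, -0.221, 0.975, -0.002]
contact_force: [-1.2, 0.2, 3.1]
finger_gap: 0.0107
t 6.5 tcp [ 0.4348 -0.1765  0.0187] yaw -154.51 z [ 1.890e-02  4.000e-04 -9.998e-01] F [-1.24  0.22  3.12] gap 0.0107
tool delta [ 0.0002  0.0001 -0.0003] roll -0.01 q [-0.65  0.17  2.05  0.02  0.9  -2.68]
```

View pics/top4.png

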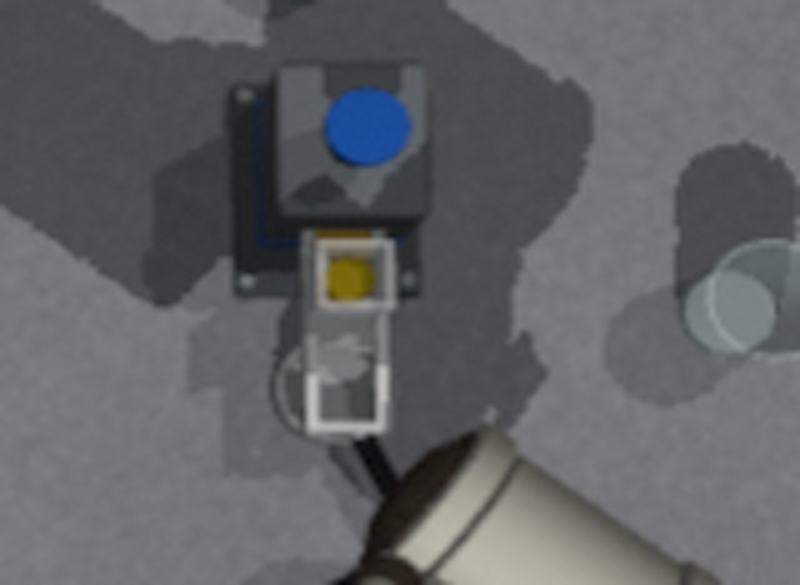

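View pics/side4.png

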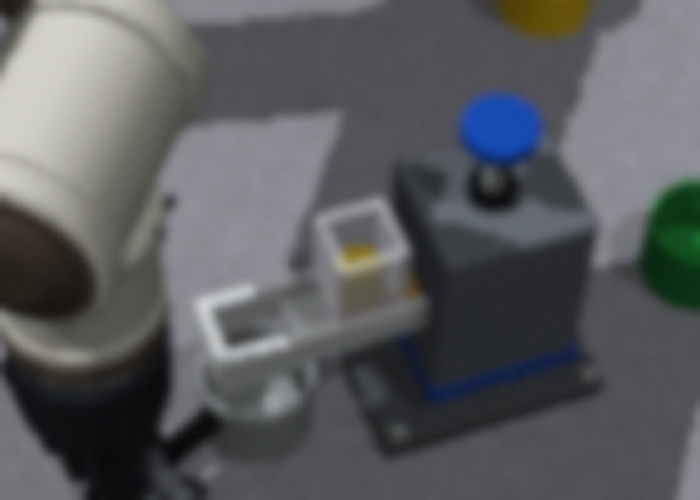

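The force turned positive (3 N), so the cup is on the bench. In both views it sits under the spout, with its rim's left edge at crop (272,385). I'll release and retract.

```bash
python3 -m crank '[{"jaw":-0.6,"xyz":[0,0,0],"roll":0},{"jaw":-0.2,"xyz":[0,0,0],"roll":0},{"jaw":0.4,"xyz":[0,0,0],"roll":0},{"jaw":0.4,"xyz":[0,0,0],"roll":0},{"jaw":0.4,"xyz":[0,0,-0.01],"roll":0},{"jaw":0.4,"xyz":[0,0,-0.03],"roll":0},{"jaw":0.4,"xyz":[0,0,-0.04],"roll":0}]' 
python3 -m crank '[{"jaw":0.4,"xyz":[0.02,0,-0.04],"roll":0},{"jaw":0.4,"xyz":[0.04,0,-0.03],"roll":0},{"jaw":0,"xyz":[0.04,0,-0.03],"roll":0},{"jaw":-1,"xyz":[0,0,-0.04],"roll":0},{"jaw":-1,"xyz":[0,0,-0.03],"roll":0},{"jaw":-1,"xyz":[0,0,0],"roll":0}]' 
python3 - <<'E'
from h import *
show(.655,-.131,.25,205.5)
p,d=read_camera("top"); p=p[:,:,::-1]; cv2.imwrite("pics/top5raw.png",p); np.save("pics/top5.npy",d)
cv2.imwrite("pics/top5.png",cv2.resize(p[180:290,290:390],None,fx=5,fy=5,interpolation=cv2.INTER_CUBIC))
p,d=read_camera("side");p=p[:,:,::-1]; cv2.imwrite("pics/side5raw.png",p); np.save("pics/side5.npy",d)
cv2.imwrite("pics/side5.png",cv2.resize(p[200:300,220:360],None,fx=5,fy=5,interpolation=cv2.INTER_CUBIC))
E
```

```text
time_s: 7.3
eef_pos: [0.4296, -0.1733, 0.0959]
ee_rot: [0.006, -0.22, 0.975, 0.003]
contact_force: [0.9, -0.9, -0.3]
finger_gap: 0.0601
time_s: 7.9
eef_pos: [0.3364, -0.2196, 0.2797]
ee_rot: [0.01, -0.22, 0.975, -0.005]
contact_force: [0.4, -0.9, 0.8]
finger_gap: 0.0014
t 7.9 tcp [ 0.3364 -0.2196  0.2797] yaw -154.55 z [ 0.0211 -0.0049 -0.9998] F [ 0.44 -0.9   0.81] gap 0.0014
tool delta [-0.3252 -0.0564  0.036 ] roll -0.05 q [-0.89 -0.37  1.99  0.01  1.51 -2.91]
```

View pics/top5.png

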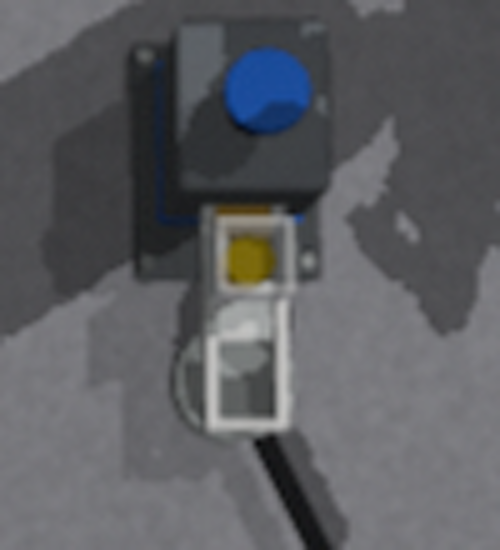

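View pics/side5.png

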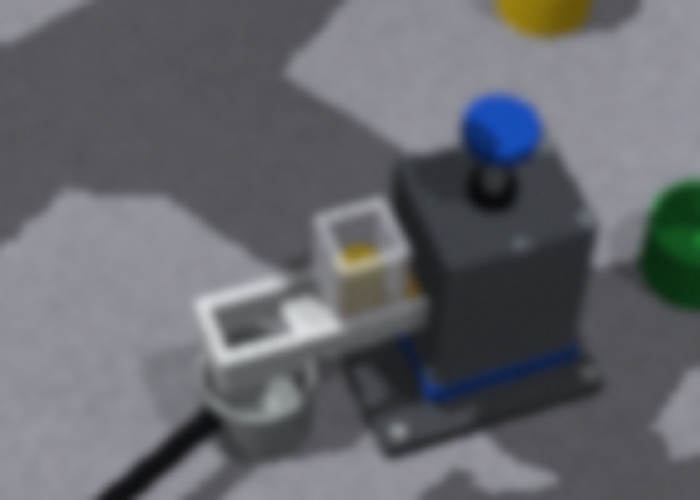

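```bash
python3 - <<'E'
from h import *
f=lambda P,o:[((x+.5)/5-.5+o[0],(y+.5)/5-.5+o[1]) for x,y in P]
print(onz("top",f([(172,380),(230,438)],(290,180)),.045))
im=cv2.imread("pics/top5raw.png").astype(int)
hm=(im.max(2)<45); hm[:268]=0;hm[298:]=0;hm[:,:335]=0;hm[:,375:]=0
v,u=np.nonzero(hm);X=onz("top",np.c_[u,v],.042)[:,:2];mu=X.mean(0);_,_,V=np.linalg.svd(X-mu);a=(X-mu)@V[0]
print(len(u),mu,V[0],np.ptp(a), mu+V[0]*a.max(),mu+V[0]*a.min())
e=onz("side",f([(203,378),(319,376),(262,408)],(220,200)),.045);print(e, e[:2].mean(0))
E
```

```text
[[ 0.52983434 -0.09689705  0.045     ]
 [ 0.49972029 -0.12616942  0.045     ]]
135 [ 0.46031727 -0.16190477] [-0.90085835 -0.43411315] 0.08591655745073264 [ 0.42163494 -0.18054534] [ 0.49903359 -0.14324783]
[[ 0.49990528 -0.12630033  0.045     ]
 [ 0.55786993 -0.14545157  0.045     ]
 [ 0.5229821  -0.15401892  0.045     ]] [ 0.52888761 -0.13587595  0.045     ]
```

The cup stands at about (0.530, -0.129), against a spout at (0.528, -0.130). That is within the measuring error of about 3 mm, since one pixel is 2.3 mm. The side-view rim estimate (0.529, -0.136) is rougher. Next I move over the button.

```bash
python3 -m crank '[{"jaw":-1,"xyz":[-0.0325,-0.0056,0],"roll":0},{"jaw":-1,"xyz":[-0.0325,-0.0056,0],"roll":0},{"jaw":-1,"xyz":[-0.0325,-0.0056,0],"roll":0},{"jaw":-1,"xyz":[-0.0325,-0.0056,0],"roll":0},{"jaw":-1,"xyz":[-0.0325,-0.0056,0],"roll":0},{"jaw":-1,"xyz":[-0.0325,-0.0056,0],"roll":0},{"jaw":-1,"xyz":[-0.0325,-0.0056,0],"roll":0},{"jaw":-1,"xyz":[-0.0325,-0.0056,0],"roll":0},{"jaw":-1,"xyz":[-0.0325,-0.0056,0],"roll":0},{"jaw":-1,"xyz":[0,0,0],"roll":0}]' 
python3 -c "
from h import *
show(.655,-.131,.235)"
```

```text
time_s: 9.0
eef_pos: [0.6247, -0.1256, 0.2541]
ee_rot: [-0.005, -0.222, 0.975, 0.011]
contact_force: [0.4, -0.2, -0.1]
finger_gap: -0.0003
t 9.0 tcp [ 0.6247 -0.1256  0.2541] yaw -154.4 z [-0.0153  0.0181 -0.9997] F [ 0.36 -0.17 -0.08] gap -0.0003
tool delta [-0.0251 -0.0183  0.0186] roll None q [-0.39  0.32  1.36  0.01  1.48 -2.41]
```

```bash
python3 -m crank '[{"jaw":-1,"xyz":[-0.0125,-0.009,0],"roll":0},{"jaw":-1,"xyz":[-0.0125,-0.009,0.004],"roll":0},{"jaw":-1,"xyz":[0,0,0.008],"roll":0},{"jaw":-1,"xyz":[0,0,0],"roll":0}]' 
python3 -c "
from h import *
show(.655,-.131,.215)"
```

```text
time_s: 9.4
eef_pos: [0.6513, -0.128, 0.2318]
ee_rot: [-0.012, -0.223, 0.975, 0.015]
contact_force: [-0.0, 0.1, -0.3]
finger_gap: -0.0002
t 9.4 tcp [ 0.6513 -0.128   0.2318] yaw -154.21 z [-0.0307  0.0233 -0.9993] F [-0.04  0.06 -0.29] gap -0.0002
tool delta [-0.0023 -0.0049  0.0166] roll None q [-0.38  0.41  1.29  0.01  1.48 -2.4 ]
```

```bash
python3 -m crank '[{"jaw":-1,"xyz":[-0.002,-0.004,0.006],"roll":0},{"jaw":-1,"xyz":[0,-0.001,0.006],"roll":0},{"jaw":-1,"xyz":[0,0,0.004],"roll":0},{"jaw":-1,"xyz":[0,0,0],"roll":0}]' 
python3 -c "
from h import *
show(.655,-.131,.210)"
```

```text
time_s: 9.8
eef_pos: [0.6523, -0.1313, 0.2131]
ee_rot: [-0.014, -0.223, 0.975, 0.016]
contact_force: [-0.9, 0.4, 0.2]
finger_gap: -0.0001
t 9.8 tcp [ 0.6523 -0.1313  0.2131] yaw -154.25 z [-0.0341  0.0243 -0.9991] F [-0.94  0.36  0.21] gap -0.0001
tool delta [-0.0026 -0.001   0.003 ] roll None q [-0.38  0.43  1.3   0.01  1.45 -2.41]
```

```bash
python3 -m crank '[{"jaw":-1,"xyz":[-0.002,-0.001,0.002],"roll":0},{"jaw":-1,"xyz":[0,0,0.002],"roll":0}]' 
python3 -m crank '[{"jaw":-1,"xyz":[0,0,0.002],"roll":0},{"jaw":-1,"xyz":[0,0,0],"roll":0}]' 
python3 -c "
from h import *
show(.655,-.131,.200)"
```

```text
time_s: 10.0
eef_pos: [0.6547, -0.1314, 0.2096]
ee_rot: [-0.013, -0.223, 0.975, 0.015]
contact_force: [-0.8, 0.4, -1.4]
finger_gap: 0.0001
time_s: 10.2
eef_pos: [0.6547, -0.1314, 0.2075]
ee_rot: [-0.013, -0.223, 0.975, 0.015]
contact_force: [0.2, 0.3, 0.4]
finger_gap: -0.0001
t 10.2 tcp [ 0.6547 -0.1314  0.2075] yaw -154.26 z [-0.0326  0.0237 -0.9992] F [0.16 0.32 0.41] gap -0.0001
tool delta [-0.0006 -0.0001  0.0075] roll None q [-0.38  0.44  1.3   0.01  1.44 -2.4 ]
```

```bash
for i in 1 ; do python3 -m crank '[{"jaw":-1,"xyz":[0,0,0.002],"roll":0},{"jaw":-1,"xyz":[0,0,0],"roll":0}]'; done
python3 -m crank '[{"jaw":-1,"xyz":[0,0,0.002],"roll":0},{"jaw":-1,"xyz":[0,0,0],"roll":0}]'
python3 -m crank '[{"jaw":-1,"xyz":[0,0,0.002],"roll":0},{"jaw":-1,"xyz":[0,0,0],"roll":0}]'
```

```text
time_s: 10.4
eef_pos: [0.6548, -0.1313, 0.2056]
ee_rot: [-0.013, -0.223, 0.975, 0.015]
contact_force: [-0.2, -0.3, 0.1]
finger_gap: -0.0001
time_s: 10.6
eef_pos: [0.6548, -0.1313, 0.2036]
ee_rot: [-0.013, -0.223, 0.975, 0.015]
contact_force: [-0.5, 0.2, -0.1]
finger_gap: 0.0002
time_s: 10.8
eef_pos: [0.6547, -0.1312, 0.2015]
ee_rot: [-0.013, -0.223, 0.975, 0.015]
contact_force: [0.3, -0.3, -0.4]
finger_gap: -0.0002
```

```bash
python3 -m crank '[{"jaw":-1,"xyz":[0,0,0.0015],"roll":0},{"jaw":-1,"xyz":[0,0,0],"roll":0}]'
python3 -m crank '[{"jaw":-1,"xyz":[0,0,0.0015],"roll":0},{"jaw":-1,"xyz":[0,0,0],"roll":0}]'
python3 -m crank '[{"jaw":-1,"xyz":[0,0,0.0015],"roll":0},{"jaw":-1,"xyz":[0,0,0],"roll":0}]'
```

```text
time_s: 11.0
eef_pos: [0.6549, -0.1312, 0.2001]
ee_rot: [-0.013, -0.223, 0.975, 0.015]
contact_force: [0.2, 0.6, 0.0]
finger_gap: -0.0002
time_s: 11.2
eef_pos: [0.655, -0.1313, 0.1994]
ee_rot: [-0.012, -0.223, 0.975, 0.015]
contact_force: [-1.4, 0.2, 2.1]
finger_gap: 0.0001
time_s: 11.4
eef_pos: [0.655, -0.1313, 0.1987]
ee_rot: [-0.012, -0.223, 0.975, 0.014]
contact_force: [-1.7, 0.9, 2.8]
finger_gap: 0.0
```

Contact is at z≈0.1995. The stop should be near 0.182.

```bash
python3 -m crank '[{"jaw":-1,"xyz":[0,0,0.003],"roll":0},{"jaw":-1,"xyz":[0,0,0.003],"roll":0},{"jaw":-1,"xyz":[0,0,0.003],"roll":0}]'
```

```text
time_s: 11.7
eef_pos: [0.6551, -0.1314, 0.1921]
ee_rot: [-0.012, -0.223, 0.975, 0.014]
contact_force: [-3.5, 1.2, 7.2]
finger_gap: -0.0
```

```bash
python3 -m crank '[{"jaw":-1,"xyz":[0,0,0.003],"roll":0},{"jaw":-1,"xyz":[0,0,0.003],"roll":0}]'
```

```text
time_s: 11.9
eef_pos: [0.6551, -0.1314, 0.1879]
ee_rot: [-0.011, -0.223, 0.975, 0.013]
contact_force: [-3.5, 1.7, 8.3]
finger_gap: -0.0001
```

```bash
python3 -m crank '[{"jaw":-1,"xyz":[0,0,0.003],"roll":0},{"jaw":-1,"xyz":[0,0,0.003],"roll":0}]'
```

```text
time_s: 12.1
eef_pos: [0.6551, -0.1314, 0.1844]
ee_rot: [-0.011, -0.223, 0.975, 0.013]
contact_force: [-4.3, 1.3, 9.5]
finger_gap: 0.0001
```

```bash
python3 -m crank '[{"jaw":-1,"xyz":[0,0,0.003],"roll":0}]'; python3 -m crank '[{"jaw":-1,"xyz":[0,0,0.003],"roll":0}]'
```

```text
time_s: 12.2
eef_pos: [0.6551, -0.1314, 0.1828]
ee_rot: [-0.01, -0.223, 0.975, 0.012]
contact_force: [-4.2, 1.2, 9.5]
finger_gap: 0.0001
time_s: 12.3
eef_pos: [0.6552, -0.1314, 0.1815]
ee_rot: [-0.01, -0.223, 0.975, 0.012]
contact_force: [-5.1, 1.7, 19.2]
finger_gap: 0.0002
```

```bash
python3 -m crank '[{"jaw":-1,"xyz":[0,0,0.003],"roll":0}]'
```

```text
time_s: 12.4
eef_pos: [0.6553, -0.1315, 0.1814]
ee_rot: [-0.01, -0.223, 0.975, 0.012]
contact_force: [-8.6, 2.1, 20.0]
finger_gap: -0.0002
```

The plunger is on its stop: z has stalled at 0.1814 with the force jumping. I'll hold with a gentler push.

```bash
python3 -m crank '[{"jaw":-1,"xyz":[0,0,0.002],"roll":0}]'; python3 -m crank '[{"jaw":-1,"xyz":[0,0,0.002],"roll":0},{"jaw":-1,"xyz":[0,0,0.002],"roll":0}]'
```

```text
time_s: 12.5
eef_pos: [0.6552, -0.1314, 0.1816]
ee_rot: [-0.01, -0.223, 0.975, 0.011]
contact_force: [-6.1, 1.7, 8.4]
finger_gap: -0.0
time_s: 12.7
eef_pos: [0.6552, -0.1314, 0.1816]
ee_rot: [-0.009, -0.223, 0.975, 0.011]
contact_force: [-4.6, 1.2, 11.4]
finger_gap: -0.0
```

```bash
python3 -m crank '[{"jaw":-1,"xyz":[0,0,0.0024],"roll":0},{"jaw":-1,"xyz":[0,0,0.0024],"roll":0}]'; python3 -m crank '[{"jaw":-1,"xyz":[0,0,0.0024],"roll":0},{"jaw":-1,"xyz":[0,0,0.0024],"roll":0}]'
```

```text
time_s: 12.9
eef_pos: [0.6552, -0.1314, 0.1815]
ee_rot: [-0.009, -0.224, 0.975, 0.01]
contact_force: [-6.8, 2.2, 12.5]
finger_gap: -0.0003
time_s: 13.1
eef_pos: [0.6552, -0.1314, 0.1815]
ee_rot: [-0.008, -0.224, 0.975, 0.009]
contact_force: [-6.3, 1.7, 12.2]
finger_gap: 0.0001
```

```bash
python3 -m crank '[{"jaw":-1,"xyz":[0,0,0.0024],"roll":0},{"jaw":-1,"xyz":[0,0,0.0024],"roll":0}]'; python3 -m crank '[{"jaw":-1,"xyz":[0,0,0.0024],"roll":0},{"jaw":-1,"xyz":[0,0,0.0024],"roll":0}]'
```

```text
time_s: 13.3
eef_pos: [0.6552, -0.1314, 0.1815]
ee_rot: [-0.008, -0.224, 0.975, 0.009]
contact_force: [-5.5, 2.2, 11.9]
finger_gap: -0.0001
time_s: 13.5
eef_pos: [0.6552, -0.1314, 0.1815]
ee_rot: [-0.007, -0.224, 0.975, 0.008]
contact_force: [-6.8, 1.8, 12.7]
finger_gap: 0.0001
```

Held on the stop from 12.3 to 13.5 s. Now I let it come back up and lift clear.

```bash
python3 -m crank '[{"jaw":-1,"xyz":[0,0,-0.004],"roll":0},{"jaw":-1,"xyz":[0,0,-0.006],"roll":0},{"jaw":-1,"xyz":[0,0,-0.008],"roll":0},{"jaw":-1,"xyz":[0,0,-0.01],"roll":0},{"jaw":-1,"xyz":[0,0,-0.02],"roll":0},{"jaw":-1,"xyz":[0,0,-0.03],"roll":0},{"jaw":-1,"xyz":[0,0,-0.02],"roll":0}]'
python3 -m crank '[{"jaw":-1,"xyz":[0.04,0,0],"roll":0},{"jaw":-1,"xyz":[0.04,0.02,0],"roll":0},{"jaw":-1,"xyz":[0.04,0.02,0],"roll":0},{"jaw":-1,"xyz":[0.04,0.02,0],"roll":0},{"jaw":-1,"xyz":[0.04,0.02,0],"roll":0},{"jaw":-1,"xyz":[0.04,0.02,0],"roll":0},{"jaw":-1,"xyz":[0.04,0.02,0],"roll":0},{"jaw":-1,"xyz":[0,0,0],"roll":0}]'
python3 - <<'E'
from h import *
show(.5,-.13,.3)
for n in ("top","side"):
    p,d=read_camera(n); np.save(f"pics/{n}6.npy",d); p=p[:,:,::-1]; cv2.imwrite(f"pics/{n}6raw.png",p)
    x,y=(290,180) if n=="top" else (220,200)
    cv2.imwrite(f"pics/{n}6.png",cv2.resize(p[y:y+110,x:x+140],None,fx=5,fy=5,interpolation=cv2.INTER_CUBIC))
E
```

```text
time_s: 14.2
eef_pos: [0.6552, -0.1319, 0.2788]
ee_rot: [-0.011, -0.224, 0.974, 0.01]
contact_force: [0.4, 0.5, 0.3]
finger_gap: 0.0
time_s: 15.0
eef_pos: [0.3435, -0.1474, 0.2876]
ee_rot: [-0.007, -0.225, 0.974, 0.006]
contact_force: [0.8, -0.7, -0.1]
finger_gap: 0.0001
t 15.0 tcp [ 0.3435 -0.1474  0.2876] yaw -154.01 z [-0.0161  0.0087 -0.9998] F [ 0.81 -0.73 -0.09] gap 0.0001
tool delta [-0.1482 -0.0527 -0.0148] roll None q [-0.73 -0.42  2.01 -0.    1.57 -2.75]
```

View pics/top6.png

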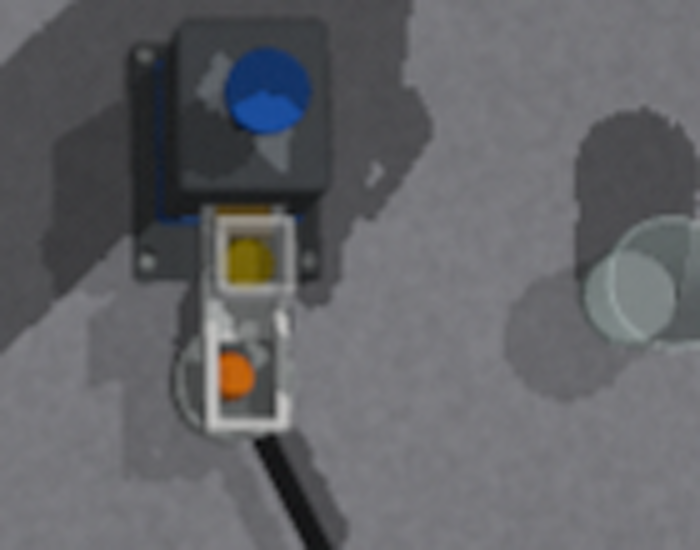

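View pics/side6.png

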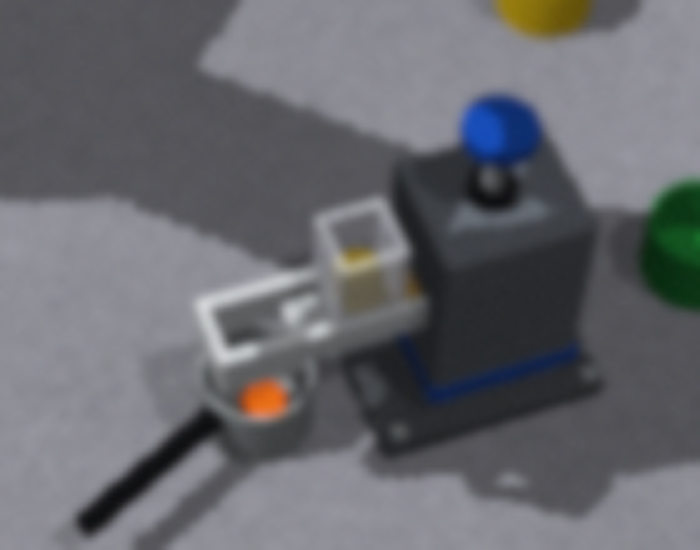

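One orange tablet lies in the cup, at top crop (236,375) and side crop (264,398). The cup hasn't moved, the button is back at its old pixel position, and a yellow tablet is still in the tower. Handing in.

```bash
python3 -c "
from h import *
a=cv2.imread('pics/top0.png');b=cv2.imread('pics/top6raw.png')
x=lambda u,v:onz('top',[(u,v)],.015)
print(x((236+.5)/5-.5+290,(375+.5)/5-.5+180))
print('diff tub/beaker', [np.abs(a[y:y+40,q:q+40].astype(int)-b[y:y+40,q:q+40]).mean() for q,y in((135,280),(405,218))])
job_done(); print(state()['time_s'])"
```

```text
[[ 0.53385505 -0.13341074  0.015     ]]
diff tub/beaker [np.float64(1.631875), np.float64(1.6954166666666666)]
the job is handed in; nothing more can be done
the job is handed in; nothing more can be done
```

The job is done and handed in at about 15 s: the dosing cup stands released under the spout with one orange tablet in it. I gripped the cup by its handle, set it down at about (0.530, -0.129) and then pressed the button once.

- **Cup position:** the spout is at (0.528, -0.130), so the cup is centred to within my measuring error of about 3 mm. A rougher estimate from the side view was about 6 mm off in y.
- **Press:** contact came at z ≈ 0.1995 and the plunger stopped at 0.1815, which matches the 18 mm stroke. I held it there for about 1.2 s. The highest force reading was about 20 N straight down, or 22 N in total. Early in the hold (12.5–12.7 s) the push eased to 8–11 N, with the reading staying within 0.2 mm of the stop.
- **After the press:** the pictures show the tablet in the cup, yellow still visible in the tower and the button back at its old place. The tablet's position measured (0.534, -0.133), so it lies inside the cup.
- **Bystanders:** the tub and beaker look the same as at the start. I did not check the bottle in the final pictures, but the arm never worked near it.

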